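# Turn the honing stone to its perforated face and cam-lock it in the holder

## Robot

A 7-joint arm with a two-finger parallel gripper is mounted at the origin on a cart in front of the work surface, level with it; the furniture and walls round the work are solid. World frame = base frame: x ahead of the robot, y to its left, z up, the work surface at z = 0. Lengths are in m, angles in rad, forces in N, time in s.
With the tool pointing down it reaches from about 0.4 to 0.85 m from the base axis. Payload 4.5 kg.
Tool frame: the origin (TCP) lies on the mounting face of the last link; the fingertips stand 166 mm ahead of it and the grasp point (between the pads) lies 147 mm ahead of it; z points along the fingers, y is the line along which they close (so a half turn about z gives the same grasp; the last joint's range is limited). The gripper opens to 88 mm and grips with 3 to 60 N. Pads are 18 mm wide; open, the fingers measure 123 mm over their backs; the gripper's body (75 mm by 187 mm) begins 45 mm behind the grasp point.
Start: joints at [1.204, 0.689, -0.195, 1.565, 0.157, 0.902, -0.215], TCP at [0.244, -0.575, 0.405] pointing down, gripper open.
Joint ranges: [-3.01, 3.01], [-0.46, 2.08], [-1.47, 1.51], [0.13, 2.56], [-1, 4.14], [0.04, 2.09], [-2.66, 2.66]. Speed limits (rad/s): [2.57, 2.57, 3.14, 3.14, 3.14, 3.14, 3.14].

## Interface

Orientations are given as a rotation vector (axis times angle).
In Python, from station import bot, cams gives the robot as it stands.
- The arm moves only by the shell command python3 -m jog 'ROWS' [FORCE]. ROWS is JSON, a list that holds one entry, the list of rows, each a list of 5 numbers: the closure in counts, from 0 (fully open) to 255 (shut), then the shift along the tool's x, y, z in m, then the turn about the tool's z in degrees. In form: [[[gripper, dx, dy, dz, spin], ...]]. A call has 1 to 5 rows; each row is the pose to reach, as a shift and turn from the pose commanded when the call began, along the tool's axes at that moment; what a row does not reach only later rows make up. A row lasts 1/8 s, in which the tool goes at most 62.5 mm and 10.7 degrees, less where a joint would pass 70% of its speed; a pose out of reach is approached as far as the arm can. A call with a gripper value outside its range is refused whole. The fingers move at their own pace and stop on an object; FORCE is the grip in N (left out, the last holds). Time passes only in rows, so rows that repeat a pose let the fingers close. It gives the time, the measured TCP pose, the force, the opening and the grip force at its end, in the units of the state.
- bot.observe(): the state, without advancing time (a new reading comes with each control period).
- cams.get_image(name): name is "scene" or "side" or "wrist"; returns a dict with "img" (480x640x3 uint8, red, green, blue), "vertical_fov" (degrees; the focal length in pixels is half the picture's height over the tangent of half this angle, whatever the lens; pixels are square), "cx", "cy" (the principal point, pixels), "R" (3x3) and "t" (3): a world point X has camera coordinates R X + t. Camera axes: x right, y down, z forward; pixel columns grow to the right and rows downward; lengths in m; the calibration is good to about 2 mm. A picture is of the moment at which its call begins. There is no depth.
- bot.finish_job(): hands the job in; it is judged then, once.
The state is a dict: "time": time; "joint_pos": joint angles; "dq": joint speeds; "effort": joint torques, N m; "tool_pos": TCP position; "tool_rot": TCP orientation; "wrist_force": force on the tool from outside, world axes, zero at the start; "wrist_torque": the same for the moment, N m; "grip_width": finger opening in m; "grip_force": force on a finger pad.
Only numpy, scipy, OpenCV 4.12 (cv2) and the standard library are available. Lean on these libraries where they do the work, as an engineer would, in place of code of your own. Each camera call takes 0.05 s, during which the arm holds its last target. There are 200 camera calls.

## Task

Get the sharpening stone ready in its holder: tip it over within the bed so that its perforated face lies on top, push it lengthwise with the sliding jaw until it stands straight against the fixed end stop with the jaw's rubber pressed firmly on it, and then swing the cam lever all the way home so that the jaw stays locked. Do not ram the jaw, and leave the other things on the worktop where they are.

Things in the scene. Friction and masses are not known exactly. Their poses are not given: they have to be found in the camera images.
- holder: Stone holder, fixed: bamboo board 167 x 330 mm, its top 16 mm above the worktop. Origin at worktop height near the board's middle; own x across it, away from the robot, own y along it towards the jaw end (left), z up. A steel rail runs along its front edge at x = -60 mm, 10 mm wide, top at z = 30 mm, with end blocks (tops at 34 mm) at y = +-154 mm.
- holder_bed_mid (a point): Middle of the holder's black rubber bed, at holder x = 6, y = 0, z = 18 mm. The bed reaches from holder x = -45 to 57 mm and y = -130 to 132 mm. It grips (friction about 1.2), so a stone pushed near the top of its front face tips and does not slide; sliding the stone lengthwise takes about 3 to 5 N.
- holder_stop (a point): Middle of the rubber face of the fixed end stop, an aluminium bar across the right (-y) end of the bed, top at z = 44 mm; at holder x = 6, y = -130, z = 30 mm. The face is square to holder y and looks to +y.
- stone: Honing stone: loose square bar 40 x 160 x 40 mm, about 0.3 kg, in the front half of the bed, roughly lengthwise, a few to 20 mm off the stop. Origin at its centre, own y its long axis, own x out of the perforated face. That face looks to the robot at the start; a quarter turn away from the robot over the far lower edge brings it up and the stone 40 mm farther back, still on the bed.
- stone_plate (a point): Middle of the stone's perforated face, 20 mm from its centre: a steel plate with three rows of round dark holes. The other three long faces are plain steel.
- jaw (a joint): Sliding jaw on the rail, in m: 0 = fully back (left), growing to 0.070 towards the fixed stop. An aluminium bar across the bed (holder x = -43 to 57, z = 20 to 46 mm) with a rubber pad facing the stone and a bridge over the rail (top 42 mm). Relaxed pad face at holder y = 0.085 - value; it touches a fully seated stone at 0.055. With the lever open, sliding takes about 5 N.
- jaw_back (a point): Middle of the jaw's back face, which looks to holder +y: the place to push. At holder x = 7 mm, z = 33 mm, y = 0.111 - jaw value.
- jaw_pad (a joint): How far the jaw's rubber pad is squeezed, in m: 0 relaxed, 0.010 at its limit, about 3 N per mm. When the unlocked jaw is let go it springs back until about 1.2 to 1.6 mm of squeeze remains, held by the friction of the slide.
- lever (a joint): Cam lever on the jaw's bridge, in rad about the vertical: 0 = open, pointing along holder -x, out over the front edge; swings anticlockwise from above to 1.60 = home, along the rail, pointing to holder -y. From about 0.3 it presses a brake shoe on the rail: the push at the paddle rises to about 5 N near 0.8; past the dead point at 1.2 it goes home by itself and holds the jaw against 30 N.
- lever_pivot (a point): The lever's axis, at the lever's mid-height: holder x = -86.5 mm, y = 0.105 - jaw value, z = 47.5 mm.
- lever_tip (a point): Middle of the lever's black paddle, 64 mm from the pivot; the paddle is 36 mm long, 14 mm wide and 14 mm high (z = 40 to 54 mm).
- peeler: Black-handled peeler lying to the right, bystander.
- tin_flat: Low food tin, 86 mm across and 40 mm high, on the left, bystander.
- spoon: Steel serving spoon lying on the left, bystander.

How it is judged:
By the outcome, as a careful person would: the job done as asked, in the order asked, and still so for the second after the job is handed in, with the robot touching nothing.
It also fails if it takes over 72 s, if anything falls off the work surface, if the arm or the gripper's body presses on something with over 40 N, if the wrist force passes 120 N, or if a joint passes its speed limit or range.

## Working session

There is one attempt and no reset: what is moved stays moved. The work goes in short steps, Python scripts to look and compute and a shell command to move; the robot and the scene stay as the last step left them, time stands still between calls to the robot, and variables do not carry over. Pictures are saved under pics/ and viewed, at most 10 in all, crops included, and the job is handed in when it is done.

```bash
mkdir -p pics; python3 - <<'E'
from station import bot, cams
import cv2,pickle
s=bot.observe(); print({k:s[k] for k in("time","tool_pos","tool_rot","wrist_force","grip_width")})
d={}
for n in("scene","side"):
    c=cams.get_image(n); d[n]=c
    cv2.imwrite(f"pics/{n}0.png",c["img"][:,:,::-1]); print(n,c["vertical_fov"],c["cx"],c["cy"],c["R"],c["t"])
pickle.dump(d,open("d0.pkl","wb"))
E
```

```text
{'time': 0.0, 'tool_pos': array([ 0.24369741, -0.57518438,  0.40390623]), 'tool_rot': array([-3.07697709e+00, -6.25109499e-01,  7.79480480e-04]), 'wrist_force': array([0.43513465, 0.03857722, 0.01117615]), 'grip_width': 0.08785727103078225}
scene 51.424169693699966 324.64541597082075 239.442488101948 [[-0.57693329 -0.81674897  0.00831196]
 [-0.58925864  0.4091491  -0.69668592]
 [ 0.56561668 -0.40683919 -0.71732813]] [0.35195029 0.35272448 0.94364208]
side 56.06158052426009 319.7086087198786 232.32204242165002 [[-0.95001799 -0.31200938  0.01076882]
 [-0.20836247  0.60798788 -0.76611737]
 [ 0.23248849 -0.7300691  -0.64261047]] [0.55270395 0.13027939 1.16842728]
```

View pics/scene0.png

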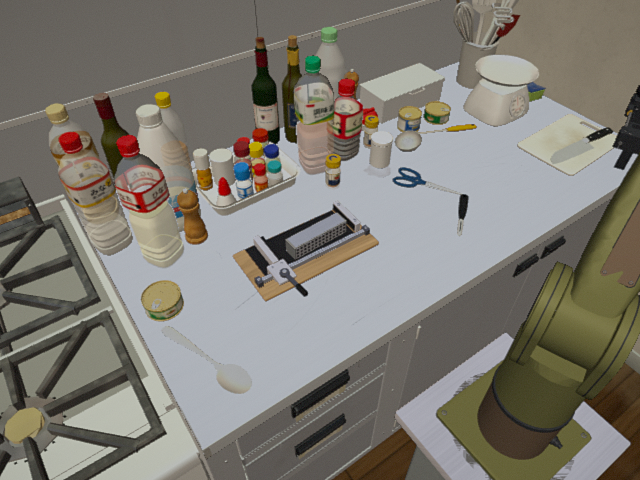

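View pics/side0.png

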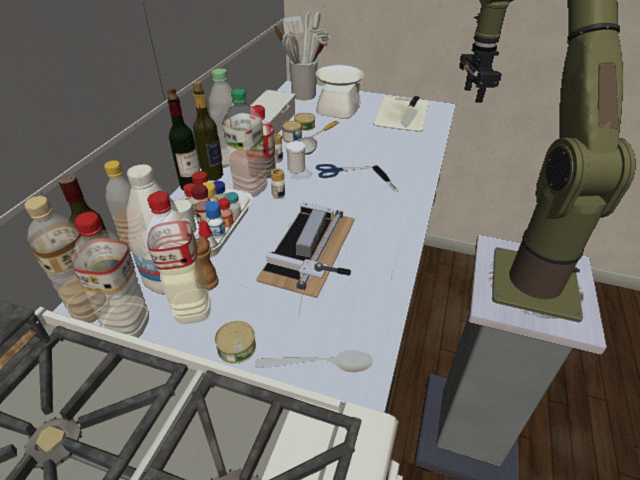

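The holder is at about (305,250) in the scene view, with the jaw end lower left and the lever pointing to (305,292). In the side view it is at about (307,250), and the stone with its holes facing the robot is at (313,230). I'll crop both enlarged, and measure the board by colour.

```bash
cat > h.py <<'E'
import numpy as np,cv2,pickle
def K(c):
    f=240/np.tan(np.radians(c["vertical_fov"])/2); return f
def ray(c,u,v):
    d=np.array([(u-c["cx"])/K(c),(v-c["cy"])/K(c),1.]); R=np.array(c["R"]); return -R.T@np.array(c["t"]),R.T@d
def onz(c,u,v,z):
    o,d=ray(c,u,v); return o+d*(z-o[2])/d[2]
def proj(c,X):
    p=np.array(c["R"])@np.asarray(X)+c["t"]; return np.array([c["cx"],c["cy"]])+K(c)*p[:2]/p[2]
def tri(c1,p1,c2,p2):
    o1,d1=ray(c1,*p1);o2,d2=ray(c2,*p2)
    s=np.linalg.lstsq(np.c_[d1,-d2],o2-o1,rcond=None)[0]
    a,b=o1+s[0]*d1,o2+s[1]*d2; return (a+b)/2,np.linalg.norm(a-b)
E
python3 - <<'E'
from h import *
d=pickle.load(open("d0.pkl","rb"))
for n,(x,y,w,h) in dict(scene=(225,190,160,115),side=(250,195,110,105)).items():
    c=d[n]; im=c["img"]
    hsv=cv2.cvtColor(im,cv2.COLOR_RGB2HSV)
    m=cv2.inRange(hsv,(8,60,90),(25,255,255)); k=np.zeros_like(m);k[y:y+h,x:x+w]=m[y:y+h,x:x+w]
    pts=cv2.findNonZero(k); hull=cv2.convexHull(pts); ap=cv2.approxPolyDP(hull,3,True)[:,0]
    print(n,len(pts))
    for p in ap: print(p,onz(c,*p,0.016).round(4))
    cr=cv2.resize(im[y:y+h,x:x+w],None,fx=5,fy=5,interpolation=cv2.INTER_CUBIC)
    cv2.imwrite(f"pics/{n}1.png",cr[:,:,::-1])
E
```

```text
scene 2335
[378 243] [ 0.5031 -0.0885  0.016 ]
[265 300] [0.5109 0.2351 0.016 ]
[233 257] [0.6685 0.2326 0.016 ]
[227 195] [0.8832 0.1373 0.016 ]
[261 190] [0.8483 0.0495 0.016 ]
[333 210] [ 0.6669 -0.0674  0.016 ]
[360 225] [ 0.5801 -0.0913  0.016 ]
side 1725
[353 218] [ 0.5073 -0.0904  0.016 ]
[317 296] [0.511  0.2374 0.016 ]
[257 280] [0.6721 0.235  0.016 ]
[274 196] [ 0.7727 -0.118   0.016 ]
```

View pics/scene1.png

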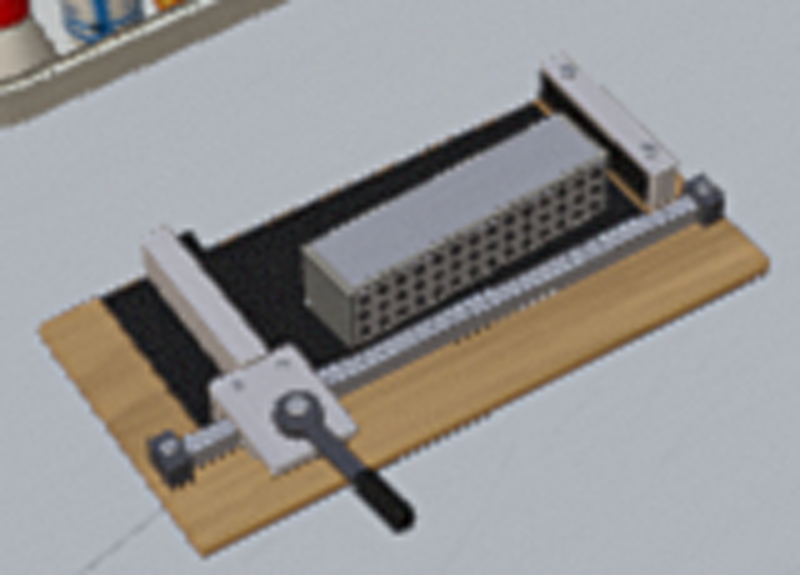

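View pics/side1.png

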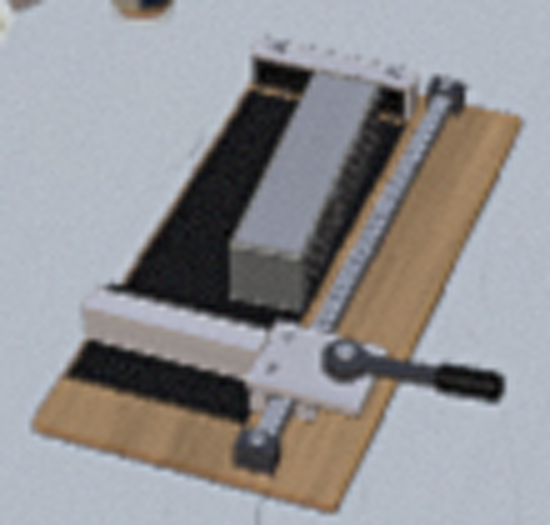

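Both crops are clear. The stone sits in the front of the bed with its holes towards the robot, the jaw is far left, and the lever points to the front. Next I'll triangulate the block tops, stone top corners, pivot and paddle.

```bash
python3 - <<'E'
from h import *
d=pickle.load(open("d0.pkl","rb")); S,T=d["scene"],d["side"]
P=dict(blkR=((706,186),(447,88)),blkL=((170,445),(257,440)),sLf=((354,285),(305,250)),sLb=((304,250),(232,240)),sRf=((606,157),(380,82)),sRb=((557,115),(318,72)),
 piv=((298,408),(345,355)),tip=((388,500),(470,382)))
X={}
for k,(a,b) in P.items():
    a=(225+a[0]/5-.4,190+a[1]/5-.4); b=(250+b[0]/5-.4,195+b[1]/5-.4)
    z={'b':.034,'s':.058,'p':.055,'t':.05}[k[0]]
    A,B=onz(S,*a,z),onz(T,*b,z); X[k]=(A+B)/2
    t,e=tri(S,a,T,b); print(k,t.round(4),round(e,4),A.round(4)[:2],B.round(4)[:2])
v=X['blkL']-X['blkR']; th=np.arctan2(-v[0],v[1]); print("len",np.linalg.norm(v),"yaw",np.degrees(th))
R=np.array([[np.cos(th),-np.sin(th)],[np.sin(th),np.cos(th)]])
o=(X['blkL']+X['blkR'])[:2]/2-R@[-.06,0]; print("origin",o)
for k in X: print(k,(R.T@(X[k][:2]-o)).round(4))
np.savez("hold.npz",R=R,o=o)
E
```

```text
blkR [ 0.551  -0.086   0.0326] 0.0045 [ 0.5525 -0.0871] [ 0.5488 -0.0813]
blkL [0.5582 0.2227 0.0342] 0.0023 [0.5597 0.2218] [0.5573 0.2237]
sLf [0.571  0.1127 0.0636] 0.0023 [0.5769 0.1091] [0.5722 0.108 ]
sLb [0.6094 0.1165 0.0602] 0.0021 [0.6101 0.1162] [0.6113 0.1129]
sRf [ 0.5782 -0.0416  0.0594] 0.0006 [ 0.579  -0.0422] [ 0.579  -0.0437]
sRb [ 0.6149 -0.038   0.0609] 0.0008 [ 0.6179 -0.0403] [ 0.6158 -0.0412]
piv [0.5298 0.1701 0.0528] 0.0018 [0.5292 0.1703] [0.5284 0.1733]
tip [0.4661 0.1632 0.0473] 0.0011 [0.4648 0.164 ] [0.465  0.1665]
len 0.3070281442075173 yaw -1.466547978924653
origin [0.61453618 0.06774857]
blkR [-0.06   -0.1535]
blkL [-0.06    0.1535]
sLf [-0.041   0.0397]
sLb [-0.0051  0.0467]
sRf [-0.0327 -0.1116]
sRb [ 0.0051 -0.1084]
piv [-0.0884  0.1018]
tip [-0.1521  0.0936]
```

```bash
python3 -m jog '[[[0,0.043,-0.037,0,0],[0,0.087,-0.073,0,0],[0,0.13,-0.11,0,0],[0,0.173,-0.147,0,0],[0,0.217,-0.184,0,0]]]' && python3 -m jog '[[[0,0.043,-0.037,0,0],[0,0.087,-0.073,0,0],[0,0.13,-0.11,0,0],[0,0.173,-0.147,0,0],[0,0.217,-0.184,0,0]]]' && python3 -m jog '[[[0,0.043,-0.037,0,7],[0,0.086,-0.073,0,14],[0,0.086,-0.073,0,21],[0,0.086,-0.073,0,21],[0,0.086,-0.073,0,21]]]'
```

```text
time: 0.72
tool_pos: [0.3724, -0.3197, 0.4046]
tool_rot: [-3.079, -0.625, 0.0]
wrist_force: [1.7, 0.8, -0.0]
grip_width: 0.0882
grip_force: 0.0
time: 1.35
tool_pos: [0.5004, -0.0657, 0.4046]
tool_rot: [3.079, 0.625, -0.001]
wrist_force: [0.9, -0.8, 0.7]
grip_width: 0.0879
grip_force: 0.0
time: 1.98
tool_pos: [0.5503, 0.0325, 0.4045]
tool_rot: [3.14, 0.055, -0.001]
wrist_force: [-0.9, -0.6, 1.2]
grip_width: 0.088
grip_force: 0.0
```

```bash
cat > snap.py <<'E'
import sys,cv2,pickle
from station import cams
n,o=sys.argv[1:3]; c=cams.get_image(n); pickle.dump(c,open(f"{o}.pkl","wb")); im=c["img"]
if len(sys.argv)>3:
    x,y,w,h,f=map(int,sys.argv[3].split(",")); im=cv2.resize(im[y:y+h,x:x+w],None,fx=f,fy=f,interpolation=cv2.INTER_CUBIC)
cv2.imwrite(f"pics/{o}.png",im[:,:,::-1])
E
python3 snap.py wrist w1
```

```text
(no output)
```

View pics/w1.png

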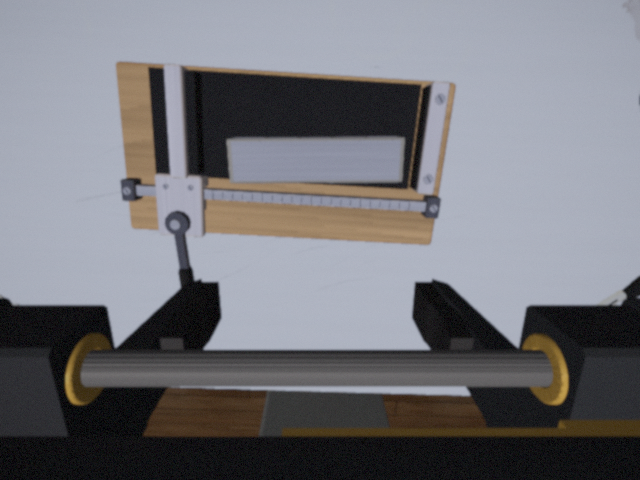

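The wrist view shows the whole holder: stone top corners at about (227,139), (404,136), (404,183) and (230,182), block tops at (129,189) and (432,206), and the lever pivot at (177,223).

```bash
python3 - <<'E'
from h import *
c=pickle.load(open("w1.pkl","rb")); H=np.load("hold.npz")
print("cam",(-np.array(c["R"]).T@c["t"]).round(3))
L,Rr=onz(c,129,189,.034),onz(c,432,206,.034)
v=L-Rr; th=np.arctan2(-v[0],v[1]); R=np.array([[np.cos(th),-np.sin(th)],[np.sin(th),np.cos(th)]])
o=(L+Rr)[:2]/2-R@[-.06,0]; print(np.linalg.norm(v),np.degrees(th),o)
np.savez("hold2.npz",R=R,o=o)
for n,u,w,z in(("sLb",227,139,.058),("sRb",404,136,.058),("sRf",404,183,.058),("sLf",230,182,.058),("piv",177,223,.055),("jawbackL",166,66,.046),("padtop",186,67,.046),("stop far",419,82,.044)):
    X=onz(c,u,w,z); print(n,X.round(4)[:2],(R.T@(X[:2]-o)).round(4))
E
```

```text
cam [0.625 0.035 0.387]
0.30622838933606533 -1.266422978827044 [0.61892005 0.06642911]
sLb [0.615 0.115] [-0.005   0.0484]
sRb [ 0.6231 -0.0437] [ 0.0066 -0.1101]
sRf [ 0.5811 -0.0482] [-0.0353 -0.1155]
sLf [0.5764 0.1136] [-0.0435  0.0463]
piv [0.5344 0.1672] [-0.0867  0.0988]
jawbackL [0.6748 0.1692] [0.0536 0.104 ]
padtop [0.6747 0.1517] [0.0538 0.0865]
stop far [ 0.6699 -0.0556] [ 0.0537 -0.1209]
```

```bash
python3 -m jog '[[[0,0,0,0.05,0],[0,0,0,0.10,0],[0,0,0,0.15,0],[0,0,0,0.192,0],[0,0,0,0.192,0]]]' && python3 -m jog '[[[0,0.005,0,0,0],[0,0.01,0,0,0],[0,0.015,0,0,0],[0,0.019,0,0,0],[0,0.022,0,0,0]]]'
```

```text
time: 2.65
tool_pos: [0.5493, 0.0326, 0.2104]
tool_rot: [3.141, 0.053, -0.01]
wrist_force: [-0.9, -0.4, -0.2]
grip_width: 0.0883
grip_force: 0.0
time: 3.28
tool_pos: [0.5692, 0.0343, 0.2128]
tool_rot: [3.14, 0.058, -0.017]
wrist_force: [-12.2, -0.4, 9.8]
grip_width: 0.0885
grip_force: 6.1
```

The finger friction is holding the near edge down, so the fingers have to follow the arc upwards.

```bash
python3 -m jog '[[[0,0.001,0,-0.003,0],[0,0.004,0,-0.006,0],[0,0.007,0,-0.009,0],[0,0.011,0,-0.011,0],[0,0.014,0,-0.013,0]]]';python3 snap.py wrist w2; python3 snap.py side s2 250,195,110,105,5
```

```text
time: 3.9
tool_pos: [0.5854, 0.0348, 0.2265]
tool_rot: [3.141, 0.055, -0.006]
wrist_force: [-5.4, -0.3, 8.5]
grip_width: 0.088
grip_force: 4.3
```

View pics/s2.png

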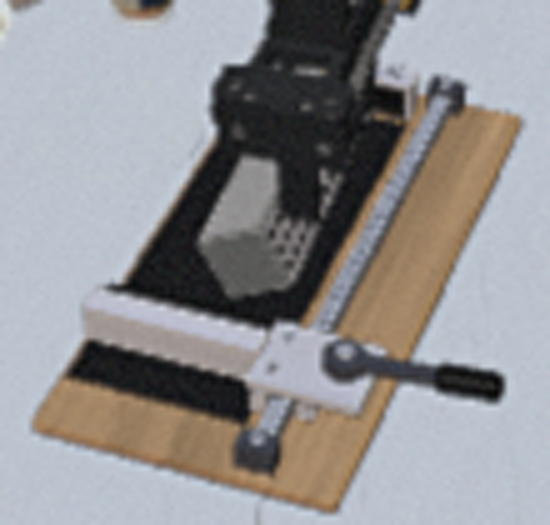

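The stone is tipping, by roughly 30° about its far lower edge (end face corners in the crop at (200,240), (238,298), (290,282)). I'll continue along the arc.

```bash
python3 -m jog '[[[0,0.004,0,-0.004,0],[0,0.008,0,-0.007,0],[0,0.012,0,-0.009,0],[0,0.016,0,-0.010,0],[0,0.019,0,-0.011,0]]]'; python3 -m jog '[[[0,0.003,0,0,0],[0,0.006,0,0,0],[0,0.009,0,0,0],[0,0.012,0,0,0],[0,0.014,0,0,0]]]'
```

```text
time: 4.62
tool_pos: [0.606, 0.0353, 0.2367]
tool_rot: [3.141, 0.054, 0.0]
wrist_force: [-0.1, 0.3, -0.0]
grip_width: 0.0878
grip_force: 0.0
time: 5.25
tool_pos: [0.6197, 0.0358, 0.2367]
tool_rot: [3.141, 0.054, 0.0]
wrist_force: [-0.7, 0.5, 0.6]
grip_width: 0.0883
grip_force: 0.0
```

```bash
python3 -m jog '[[[0,0,0,-0.05,0],[0,-0.02,0,-0.10,0],[0,-0.05,0,-0.14,0],[255,-0.07,0,-0.168,1.5],[255,-0.07,0,-0.168,3]]]' 20; python3 snap.py wrist w3
```

```text
time: 5.88
tool_pos: [0.5491, 0.0333, 0.4069]
tool_rot: [-3.141, 0.03, -0.006]
wrist_force: [0.5, 0.1, -0.1]
grip_width: 0.07
grip_force: 0.0
```

View pics/w3.png

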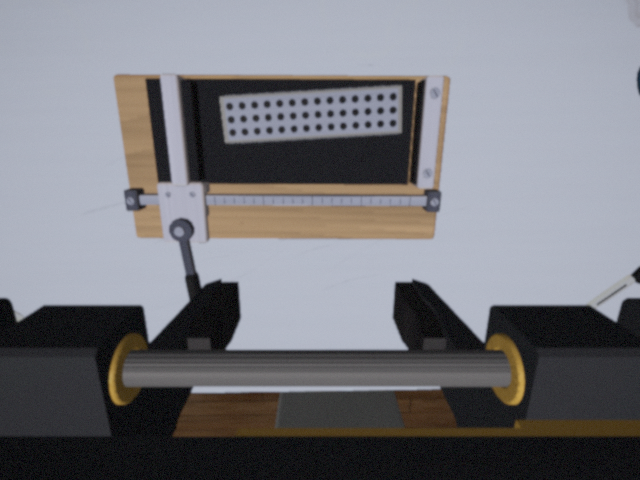

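The perforated face is now on top (corners about (219,98), (402,86), (404,133), (226,143)). The stone is skewed by a few degrees, with a small gap at the stop. Before going behind the jaw I'll check the clearance to the bottles.

```bash
python3 - <<'E'
from h import *
d=pickle.load(open("d0.pkl","rb"));c=pickle.load(open("w3.pkl","rb")); H=np.load("hold2.npz")
print(onz(d["scene"],163,262,0),onz(d["scene"],195,240,0),onz(d["side"],192,317,0),onz(d["scene"],162,296,.04))
L,Rr=onz(c,134,200,.034),onz(c,432,201,.034);v=L-Rr;th=np.arctan2(-v[0],v[1]);R=np.array([[np.cos(th),-np.sin(th)],[np.sin(th),np.cos(th)]]);o=(L+Rr)[:2]/2-R@[-.06,0];print(np.degrees(th),o)
for u,w,z in((219,98,.058),(402,86,.058),(404,133,.058),(226,143,.058),(161,75,.046),(181,75,.046),(167,184,.046),(181,230,.055)):
    X=onz(c,u,w,z);print(u,w,X[:2].round(4),(R.T@(X[:2]-o)).round(4))
E
```

```text
[0.76567061 0.37599652 0.        ] [0.79017779 0.27941629 0.        ] [0.77535878 0.38197383 0.        ] [0.6334868  0.42369246 0.04      ]
-1.2876531826873325 [0.61782647 0.06612024]
219 98 [0.6545 0.1172] [0.0355 0.0519]
402 86 [ 0.6612 -0.043 ] [ 0.0458 -0.1081]
404 133 [ 0.6218 -0.0468] [ 0.0066 -0.1128]
226 143 [0.6162 0.1145] [-0.0027  0.0484]
161 75 [0.6758 0.1703] [0.0556 0.1054]
181 75 [0.6754 0.1524] [0.0556 0.0875]
167 184 [0.5785 0.1784] [-0.0419  0.1114]
181 230 [0.5343 0.1671] [-0.0858  0.0991]
```

```bash
python3 -m jog '[[[255,0.018,-0.045,0,0],[255,0.037,-0.09,0.04,0],[255,0.055,-0.135,0.08,0],[255,0.074,-0.178,0.12,0],[255,0.074,-0.178,0.16,0.2]]]' && python3 -m jog '[[[255,0,0,0.03,0],[255,0,0,0.053,0],[255,0,0,0.053,0]]]'; python3 snap.py wrist w4; python3 snap.py side s4 230,150,160,150,4
```

```text
time: 6.55
tool_pos: [0.6271, 0.2157, 0.241]
tool_rot: [-3.138, 0.024, 0.0]
wrist_force: [-0.1, -0.9, -0.2]
grip_width: 0.0162
grip_force: 0.0
time: 6.92
tool_pos: [0.6261, 0.2097, 0.1891]
tool_rot: [3.14, -0.034, -0.006]
wrist_force: [0.1, 0.3, 0.6]
grip_width: 0.0005
grip_force: 0.0
```

View pics/s4.png

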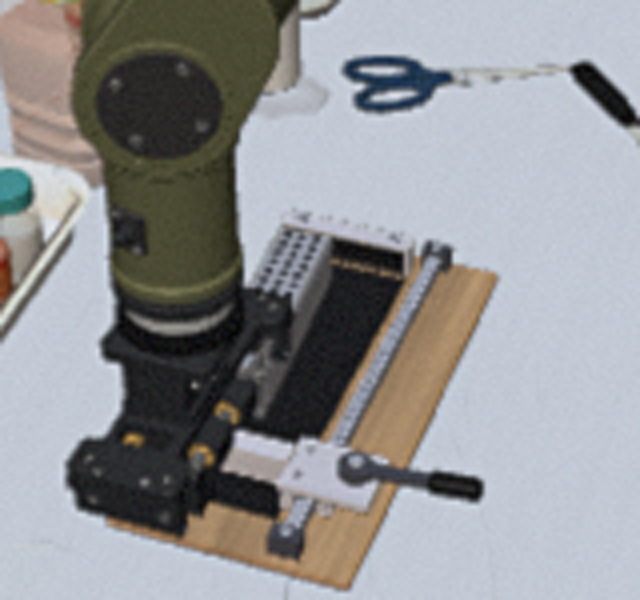

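```bash
python3 -m jog '[[[255,0,0.004,-0.003,0],[255,0,0.008,-0.003,0],[255,0,0.012,-0.003,0],[255,0,0.016,-0.003,0],[255,0,0.020,-0.003,0]]]' ; python3 -m jog '[[[255,0,0.003,0,0],[255,0,0.006,0,0],[255,0,0.009,0,0],[255,0,0.012,0,0],[255,0,0.015,0,0]]]'
```

```text
time: 7.65
tool_pos: [0.6264, 0.1897, 0.1947]
tool_rot: [3.141, -0.034, 0.0]
wrist_force: [0.4, 0.0, -0.9]
grip_width: 0.0006
grip_force: 0.0
time: 8.28
tool_pos: [0.6259, 0.1774, 0.1948]
tool_rot: [-3.138, 0.031, -0.001]
wrist_force: [0.3, 5.3, -0.2]
grip_width: 0.0008
grip_force: 2.5
```

```bash
python3 -m jog '[[[255,0,0.003,0,0],[255,0,0.006,0,0],[255,0,0.009,0,0],[255,0,0.012,0,0],[255,0,0.015,0,0]]]' ; python3 -m jog '[[[255,0,0.003,0,0],[255,0,0.006,0,0],[255,0,0.008,0,0],[255,0,0.010,0,0],[255,0,0.012,0,0]]]';python3 -m jog '[[[255,0,0.002,0,0],[255,0,0.003,0,0],[255,0,0.005,0,0],[255,0,0.006,0,0],[255,0,0.008,0,0]]]'; python3 snap.py wrist w5; python3 snap.py scene c5 225,170,160,115,5
```

```text
time: 8.9
tool_pos: [0.6256, 0.1624, 0.1947]
tool_rot: [-3.138, 0.031, -0.001]
wrist_force: [0.2, 5.5, -1.1]
grip_width: 0.0008
grip_force: 2.5
time: 9.52
tool_pos: [0.6253, 0.1518, 0.1947]
tool_rot: [-3.136, 0.029, -0.001]
wrist_force: [-0.2, 7.6, -1.0]
grip_width: 0.0004
grip_force: 3.8
time: 10.15
tool_pos: [0.6251, 0.144, 0.1948]
tool_rot: [-3.136, 0.029, -0.001]
wrist_force: [-0.1, 7.2, -1.1]
grip_width: 0.0004
grip_force: 3.8
```

View pics/c5.png

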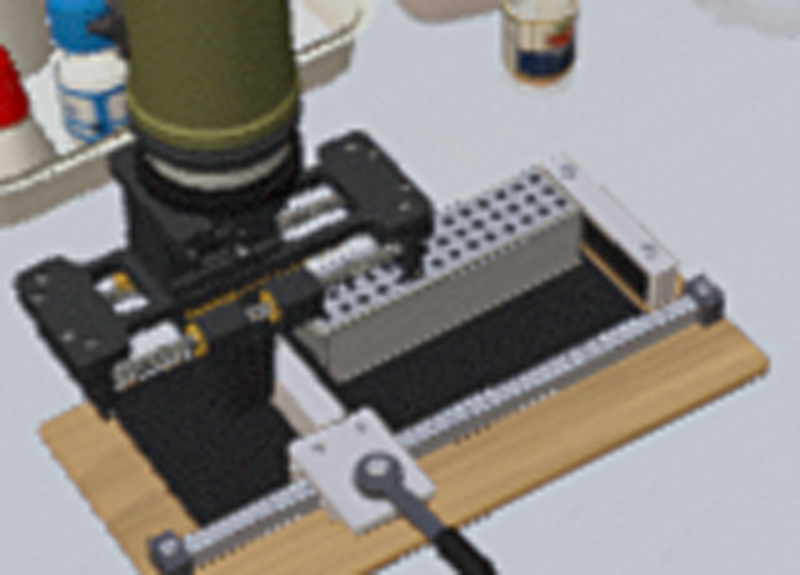

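The jaw is now pushing the stone (crop: pad at about (335,350), stone's right end about 10 mm off the stop). I'll go on slowly, watching the force.

```bash
python3 -m jog '[[[255,0,0.001,0,0],[255,0,0.002,0,0],[255,0,0.003,0,0],[255,0,0.004,0,0],[255,0,0.005,0,0]]]' ; python3 -m jog '[[[255,0,0.001,0,0],[255,0,0.002,0,0],[255,0,0.003,0,0],[255,0,0.004,0,0],[255,0,0.005,0,0]]]'
```

```text
time: 10.88
tool_pos: [0.625, 0.1389, 0.1948]
tool_rot: [-3.136, 0.029, -0.001]
wrist_force: [0.6, 7.3, -1.7]
grip_width: 0.0007
grip_force: 3.8
time: 11.5
tool_pos: [0.6249, 0.1348, 0.1948]
tool_rot: [-3.134, 0.028, -0.002]
wrist_force: [-0.3, 10.0, -1.6]
grip_width: 0.0007
grip_force: 4.9
```

```bash
python3 -m jog '[[[255,0,0.001,0,0],[255,0,0.0015,0,0],[255,0,0.002,0,0],[255,0,0.0025,0,0],[255,0,0.003,0,0]]]'
```

```text
time: 12.12
tool_pos: [0.6248, 0.1334, 0.1948]
tool_rot: [-3.132, 0.026, -0.002]
wrist_force: [0.2, 13.1, -1.3]
grip_width: 0.0001
grip_force: 6.1
```

```bash
python3 -m jog '[[[255,0,0.0005,0,0],[255,0,0.001,0,0],[255,0,0.0015,0,0],[255,0,0.002,0,0],[255,0,0.0025,0,0]]]';python3 -m jog '[[[255,0,0.0005,0,0],[255,0,0.001,0,0],[255,0,0.0015,0,0],[255,0,0.002,0,0],[255,0,0.002,0,0]]]'; python3 snap.py wrist w6; python3 snap.py scene c6 265,170,125,110,5
```

```text
time: 12.75
tool_pos: [0.6247, 0.1322, 0.1949]
tool_rot: [-3.13, 0.025, -0.003]
wrist_force: [-1.0, 15.0, -3.6]
grip_width: 0.0003
grip_force: 7.2
time: 13.38
tool_pos: [0.6246, 0.1312, 0.1949]
tool_rot: [-3.129, 0.024, -0.003]
wrist_force: [-0.3, 16.1, -2.7]
grip_width: 0.0004
grip_force: 7.9
```

View pics/c6.png

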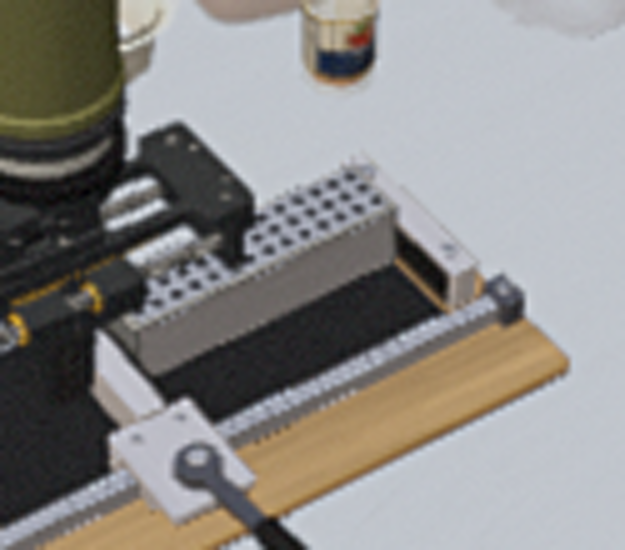

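The stone's right end lies at the stop (crop about (395,225)) and the push is 16 N. I'll press slightly more, back off, and check straightness numerically from the wrist camera.

```bash
python3 -m jog '[[[255,0,0.001,0,0],[255,0,0.002,0,0],[255,0,0.003,0,0],[255,0,0.003,0,0]]]'; python3 -m jog '[[[255,0,-0.003,0,0],[255,0,-0.006,0,0],[255,0,-0.012,0,0],[255,0,-0.02,0,0],[255,0,-0.025,-0.02,0]]]'; python3 -m jog '[[[255,-0.02,0.03,-0.05,0],[255,-0.045,0.06,-0.1,0],[255,-0.075,0.09,-0.15,0],[255,-0.075,0.12,-0.19,0],[255,-0.075,0.12,-0.19,0]]]'
cat > st.py <<'E'
import sys
from h import *
c=pickle.load(open(sys.argv[1],"rb")); im=c["img"]; R,o=(np.load("hold2.npz")[k] for k in("R","o"))
o=np.array([.618,.0663])
# stone top: bright region inside the dark bed between jaw and stop
W=lambda hx,hy,z: proj(c,np.r_[o+R@[hx,hy],z])
poly=np.array([W(x,y,.058) for x,y in((-.03,-.128),(.052,-.128),(.052,.026),(-.03,.026))]).astype(int)
roi=np.zeros(im.shape[:2],np.uint8); cv2.fillConvexPoly(roi,poly,255)
g=im.max(2); m=cv2.bitwise_and(((g>95)*255).astype(np.uint8),roi)
m=cv2.morphologyEx(m,cv2.MORPH_CLOSE,np.ones((11,11)))
ct=max(cv2.findContours(m,0,2)[0],key=cv2.contourArea); print("area",cv2.contourArea(ct))
P=np.array([(R.T@(onz(c,*p,.058)[:2]-o)) for p in ct[:,0]])
print("bounds",P.min(0).round(4),P.max(0).round(4))
# long edges: far and near column-wise
ys=np.linspace(-.115,.015,27)
for s,n in((1,"far"),(-1,"near")):
    e=[]
    for a in ys:
        q=P[abs(P[:,1]-a)<.003]; 
        if len(q): e.append((a,(q[:,0]*s).max()*s))
    e=np.array(e); f=np.polyfit(*e.T,1); print(n,"yaw deg",-np.degrees(f[0]),"x0",f[1])
# holes: centres of dark blobs, fit the rows
k=cv2.bitwise_and(((g<95)*255).astype(np.uint8),cv2.drawContours(np.zeros_like(m),[ct],-1,255,-1))
n,l,s,ce=cv2.connectedComponentsWithStats(k); ce=[b for a,b in zip(s[1:],ce[1:]) if 8<a[4]<150]
Hc=np.array([(R.T@(onz(c,*p,.058)[:2]-o)) for p in ce]); 
r=cv2.minAreaRect(Hc.astype(np.float32)*1000); print("holes",len(Hc),r)
E
python3 snap.py wrist w7; python3 st.py w7.pkl
```

```text
time: 13.98
tool_pos: [0.6246, 0.1297, 0.1949]
tool_rot: [-3.126, 0.022, -0.004]
wrist_force: [-0.1, 17.7, -3.1]
grip_width: 0.0001
grip_force: 9.2
time: 14.6
tool_pos: [0.6247, 0.144, 0.214]
tool_rot: [3.139, -0.034, -0.005]
wrist_force: [0.6, 0.3, 0.5]
grip_width: 0.0006
grip_force: 0.0
time: 15.22
tool_pos: [0.5483, 0.0223, 0.4094]
tool_rot: [3.139, -0.044, 0.014]
wrist_force: [-1.1, -0.3, -0.0]
grip_width: 0.0005
grip_force: 0.0
area 8312.5
bounds [-0.0091 -0.1281] [0.0526 0.0267]
far yaw deg 6.121959669259565 x0 0.026025307842626806
near yaw deg -0.9135639392039107 x0 0.021038016518424633
holes 44 ((20.934812545776367, -49.42308044433594), (47.650978088378906, 144.1577606201172), 0.831670343875885)
```

```bash
cat >> st.py <<'E'
ar=np.array([a[4] for a in s[1:] if 8<a[4]<150]); md=np.median(ar)
Q=Hc[(Hc[:,0]>.002)&(Hc[:,0]<.04)&(abs(ar-md)<.5*md)]; print("area",md,len(Q))
mid=Q[:,0]
# cluster the rows by k-means on x, then common slope
_,lab,_=cv2.kmeans(mid.astype(np.float32).reshape(-1,1),3,None,(3,50,1e-6),5,cv2.KMEANS_PP_CENTERS); lab=lab[:,0]
for i in range(3):
    q=Q[lab==i]; f=np.polyfit(q[:,1],q[:,0],1); print("row",len(q),"yaw",-np.degrees(f[0]),"x",q[:,0].mean().round(4),"y",q[:,1].min().round(4),q[:,1].max().round(4),"resid",np.std(q[:,0]-np.polyval(f,q[:,1])).round(5))
E
python3 -m jog '[[[255,0,0,0,0],[255,0,0,0,0]]]'|head -3; python3 snap.py wrist w8; python3 st.py w8.pkl
python3 - <<'E'
from h import *
c=pickle.load(open("w8.pkl","rb")); g=c["img"].max(2)
for cc in(260,300,340,380): print(cc,g[70:200:3,cc])
for r in(100,115): print(r,g[r,200:450:3])
E
```

```text
time: 15.52
tool_pos: [0.5476, 0.0273, 0.4035]
tool_rot: [-3.141, 0.031, 0.004]
area 8872.0
bounds [-0.0298 -0.1278] [0.0526 0.0269]
far yaw deg 1.259129240078632 x0 0.025830452931478093
near yaw deg 12.79439756940072 x0 0.012880191983459098
holes 44 ((19.33463478088379, -49.882164001464844), (45.12750244140625, 145.0387420654297), 1.2261948585510254)
area 24.0 42
row 14 yaw 0.7423547226346858 x 0.0182 y -0.1216 0.0226 resid 6e-05
row 14 yaw 0.7642504764330279 x 0.0294 y -0.1214 0.0228 resid 8e-05
row 14 yaw 0.7480550586237403 x 0.0072 y -0.1218 0.0224 resid 0.0001
260 [165 136  39  36  40  37  35 109 163 171 136 121 166 177 150  81 128 174
 167  78  72 164 165 118  43  36  38  34  34  39  31  39  42  42  42  36
  35 135 165 169 145 154 178 178]
300 [169 146  38  41  43  31  42 120 166 172 169 166 176 176 171 165 171 176
 171 162 166 172 158 100  36  43  41  38  40  41  40  41  40  36  37  36
  41 139 173 173 143 147 177 178]
340 [173 153  36  36  35  41  53 135 169 167 172 171 177 175 172 173 174 175
 171 176 177 175 151  92  36  36  43  34  36  32  38  43  39  34  35  40
  42 131 1
[... 199 characters left out ...]
182 179]
100 [ 37  37  39  58 190 202 202 199 198 158  50  50 141 161  89  69 162 175
 123  56 136 177 146  51 102 172 159  60  68 164 170  80  54 150 170 116
  47 117 172 137  44  91 170 159  52  61 163 168  72  48 143 171 102  35
 114 171 138  39  79 172 158  47  51 160 167  71  37 134 172 106  40 105
 151 164 197 197 198 197 192 169 168 166 203 202]
115 [ 34  36  38  41 150 204 202 201 198 180  86  37 111 154 110  45 110 178
 144  46  81 175 158  48  62 166 172  64  51 154 172  87  48 132 173 116
  39 108 173 145  41  76 172 159  46  57 162 168  62  46 148 170  88  45
 131 173 124  37 107 171 150  44  81 168 160  56  66 164 169  74  52 149
 144 187 197 196 197 197 165 170 163 201 203 203]
```

```bash
python3 - <<'E'
from h import *
c=pickle.load(open("w8.pkl","rb")); g=c["img"].max(2).astype(float)
def edge(cols,r0,r1,th,z,rev=False):
    P=[]
    for u in cols:
        col=g[r0:r1,u]; i=[k for k in range(len(col)-1) if (col[k]-th)*(col[k+1]-th)<0]
        if i: k=i[-1 if rev else 0]; P.append(onz(c,u,r0+k+(th-col[k])/(col[k+1]-col[k]),z)[:2])
    P=np.array(P); f=np.polyfit(P[:,1],P[:,0],1); r=P[:,0]-np.polyval(f,P[:,1]); ok=abs(r)<2*r.std()+1e-9
    f=np.polyfit(P[ok,1],P[ok,0],1); print(len(P),"yaw",-np.degrees(f[0]).round(3),"x",np.polyval(f,.0).round(4),"sd",r[ok].std().round(5))
edge(range(240,400,2),165,195,90,.018)   # bed near edge
edge(range(240,400,2),70,82,90,.018)   # bed far edge
edge(range(240,400,2),82,96,90,.058)   # stone far
edge(range(240,400,2),130,150,70,.018,True) # stone near (approx)
# stop / jaw inner edges across: print row-wise transitions dark->bright beyond stone
for r in range(84,190,8): print(r,g[r,395:450:2].astype(int))
E
```

```text
79 yaw -1.31 x 0.5718 sd 0.00015
80 yaw -1.351 x 0.6725 sd 8e-05
78 yaw -0.534 x 0.6554 sd 0.00019
79 yaw -0.479 x 0.6126 sd 0.00018
84 [ 38  30  36  39  39  38  44  90  93  28  29  44 109 186 196 187 163 156
 171 175 190 166 170 173 166 180 200 203]
92 [157 159 160 159 159 160 158 159 160 161 156 143 142 189 198 181 173 175
 173 184 187 167 175 172 162 193 201 201]
100 [ 71  41  55 134 171 170 106  33  43 105 151 142 164 197 196 197 198 199
 197 195 174 169 170 160 166 202 203 202]
108 [175 172 173 176 174 176 174 170 171 173 155 143 175 195 197 196 195 199
 195 193 166 161 161 155 190 203 205 202]
116 [ 89  77 127 170 174 164 113  77 113 158 150 148 189 197 197 198 196 197
 196 185 159 169 164 169 202 202 203 202]
124 [107 107 152 175 175 162 112  95 142 164 149 152 192 195 196 199 197 197
 196 167 164 165 159 187 201 203 202 202]
132 [166 169 172 175 173 173 169 171 172 162 145 168 194 197 197 195 197 196
 190 162 163 161 157 198 205 204 203 204]
140 [ 47  43  45  42  40  89  83  29  33  51 136 192 195 196 196 197 197 198
 181 166 167 157 170 202 204 204 203 202]
148 [ 34  38  35  40  42  86  65  19  33  81 166 194 197 196 198 197 198 194
 165 161 158 152 190 203 203 203 203 204]
156 [ 36  38  36  35  61 114  46  27  41 106 180 195 197 196 197 198 196 186
 156 163 158 167 203 204 205 204 204 205]
164 [ 31  37  39  42  80  82  30  21  51 135 190 194 193 187 189 192 194 167
 170 171 165 189 204 203 205 206 205 204]
172 [ 36  38  47  39  98  79  27  33  72 159 192 184 177 174 161 171 186 170
 171 167 161 199 206 206 205 204 205 204]
180 [ 68  68  69  83 131 139  96  63 106 178 193 195 195 197 196 197 183 155
 157 153 172 203 204 204 205 203 203 204]
188 [172 168 171 171 172 172 171 172 172 169 171 168 116  59  60  69  71  70
  76  88 148 195 203 203 204 204 205 204]
```

The stone is seated lengthwise (hole rows centred at y = -49.5 mm, expected -50), but it still stands 0.8° askew. I'll nudge the jaw-end of its near face away from the robot, then press the jaw again.

```bash
python3 -m jog '[[[255,0.02,-0.017,0.05,0],[255,0.044,-0.035,0.1,0],[255,0.044,-0.035,0.15,0],[255,0.044,-0.035,0.206,0],[255,0.044,-0.035,0.206,0]]]'; python3 -m jog '[[[255,0.003,0,0,0],[255,0.006,0,0,0],[255,0.009,0,0,0],[255,0.011,0,0,0],[255,0.012,0,0,0]]]'
```

```text
time: 16.2
tool_pos: [0.59, 0.0607, 0.1939]
tool_rot: [3.14, -0.032, -0.017]
wrist_force: [-0.2, 1.1, -0.1]
grip_width: 0.0001
grip_force: 0.0
time: 16.82
tool_pos: [0.6039, 0.0601, 0.1991]
tool_rot: [3.141, -0.034, -0.003]
wrist_force: [-4.1, 1.1, 3.2]
grip_width: 0.0003
grip_force: 1.9
```

```bash
python3 -m jog '[[[255,0.001,0,0,0],[255,0.002,0,0,0],[255,0.003,0,0,0],[255,0.003,0,0,0]]]'; python3 snap.py wrist w9; python3 st.py w9.pkl | tail -4; python3 snap.py scene c9
```

```text
time: 17.32
tool_pos: [0.6049, 0.0601, 0.1984]
tool_rot: [3.141, -0.033, -0.012]
wrist_force: [-8.7, 0.6, 7.3]
grip_width: 0.0006
grip_force: 4.4
far yaw deg -2.151694743764585 x0 0.04080831643650858
near yaw deg -12.822703430285243 x0 0.03451701937992947
holes 7 ((38.44184875488281, -62.277915954589844), (125.00756072998047, 20.697046279907227), 79.38861846923828)
area 33.0 2Traceback (most recent call last):
  File "st.py", line 31, in <module>
    _,lab,_=cv2.kmeans(mid.astype(np.float32).reshape(-1,1),3,None,(3,50,1e-6),5,cv2.KMEANS_PP_CENTERS); lab=lab[:,0]
            ~~~~~~~~~~^^^^^^^^^^^^^^^^^^^^^^^^^^^^^^^^^^^^^^^^^^^^^^^^^^^^^^^^^^^^^^^^^^^^^^^^^^^^^^^^^
cv2.error: OpenCV(4.12.0) /io/opencv/modules/core/src/kmeans.cpp:243: error: (-2:Unspecified error) in function 'double cv::kmeans(cv::InputArray, int, cv::InputOutputArray, cv::TermCriteria, int, int, cv::OutputArray)'
> There can't be more clusters than elements (expected: 'N >= K'), where
>     'N' is 2
> must be greater than or equal to
>     'K' is 3
```

```bash
python3 -m jog '[[[255,0.001,0,0,0],[255,0.002,0,0,0],[255,0.003,0,0,0],[255,0.003,0,0,0]]]'
```

```text
time: 17.92
tool_pos: [0.6059, 0.0601, 0.1983]
tool_rot: [3.14, -0.032, -0.022]
wrist_force: [-14.5, 0.4, 13.1]
grip_width: 0.0005
grip_force: 7.3
```

```bash
python3 -m jog '[[[255,0,0,-0.001,0],[255,0,0,-0.002,0],[255,0,0,-0.003,0]]]'
```

```text
time: 18.3
tool_pos: [0.608, 0.0601, 0.2003]
tool_rot: [3.141, -0.033, -0.012]
wrist_force: [-5.2, 1.5, -1.9]
grip_width: 0.0004
grip_force: 2.7
```

```bash
python3 -m jog '[[[255,-0.005,0,0,0],[255,-0.012,0,0,0],[255,-0.03,0.01,-0.05,0],[255,-0.06,0.03,-0.11,0],[255,-0.06,0.034,-0.17,0]]]'; python3 -m jog '[[[255,0,0,-0.034,0],[255,0,0,-0.034,0],[255,0,0,-0.034,0]]]'|head -3; python3 snap.py wrist w10; python3 st.py w10.pkl|tail -4
```

```text
time: 18.92
tool_pos: [0.5482, 0.0261, 0.3686]
tool_rot: [3.14, -0.036, -0.004]
wrist_force: [1.6, 0.2, -0.1]
grip_width: 0.0005
grip_force: 0.0
time: 19.3
tool_pos: [0.5497, 0.0276, 0.4008]
tool_rot: [3.141, -0.034, -0.001]
area 24.0 42
row 14 yaw -0.225932278018082 x 0.0215 y -0.1221 0.0226 resid 7e-05
row 14 yaw -0.18870148552704893 x 0.0326 y -0.122 0.0224 resid 6e-05
row 14 yaw -0.20725482206437518 x 0.0104 y -0.1221 0.0228 resid 9e-05
```

```bash
python3 -m jog '[[[255,0.025,-0.05,0,0],[255,0.05,-0.10,0.03,0],[255,0.073,-0.144,0.08,0],[255,0.073,-0.144,0.14,0],[255,0.073,-0.144,0.18,0]]]'|head -2; python3 -m jog '[[[255,0,0,0.025,0],[255,0,0,0.025,0],[255,0,0.01,0.025,0],[255,0,0.02,0.025,0],[255,0,0.028,0.025,0]]]';python3 -m jog '[[[255,0,0.003,0,0],[255,0,0.005,0,0],[255,0,0.007,0,0],[255,0,0.009,0,0],[255,0,0.010,0,0]]]'
```

```text
time: 19.98
tool_pos: [0.6247, 0.171, 0.2165]
time: 20.6
tool_pos: [0.626, 0.1405, 0.1976]
tool_rot: [3.141, -0.036, 0.003]
wrist_force: [0.5, 0.4, 0.8]
grip_width: 0.0007
grip_force: 0.0
time: 21.22
tool_pos: [0.6253, 0.135, 0.1966]
tool_rot: [-3.137, 0.03, -0.001]
wrist_force: [-0.4, 7.0, 0.0]
grip_width: 0.0002
grip_force: 3.5
```

```bash
python3 -m jog '[[[255,0,0.001,0,0],[255,0,0.002,0,0],[255,0,0.003,0,0],[255,0,0.004,0,0],[255,0,0.005,0,0]]]';python3 -m jog '[[[255,0,0.001,0,0],[255,0,0.002,0,0],[255,0,0.003,0,0],[255,0,0.004,0,0],[255,0,0.004,0,0]]]'
```

```text
time: 21.85
tool_pos: [0.6251, 0.1331, 0.1967]
tool_rot: [-3.132, 0.027, -0.003]
wrist_force: [0.7, 12.7, -0.3]
grip_width: 0.0001
grip_force: 6.0
time: 22.48
tool_pos: [0.6249, 0.1312, 0.1968]
tool_rot: [-3.129, 0.024, -0.003]
wrist_force: [-0.5, 14.9, -1.4]
grip_width: 0.0005
grip_force: 7.4
```

```bash
python3 -m jog '[[[255,0,0.001,0,0],[255,0,0.002,0,0],[255,0,0.003,0,0],[255,0,0.004,0,0],[255,0,0.004,0,0]]]'; python3 -m jog '[[[255,0,-0.003,0,0],[255,0,-0.006,0,0],[255,0,-0.012,0,0],[255,0,-0.02,0,0],[255,0,-0.025,-0.02,0]]]'|head -2; python3 -m jog '[[[255,-0.02,0.03,-0.05,0],[255,-0.045,0.06,-0.1,0],[255,-0.075,0.09,-0.15,0],[255,-0.075,0.12,-0.19,0],[255,-0.075,0.12,-0.19,0]]]'|head -1;python3 -m jog '[[[255,0,0,0,0],[255,0,0,0,0]]]';  python3 snap.py wrist w11; python3 st.py w11.pkl|tail -4
python3 - <<'E'
from h import *
c=pickle.load(open("w11.pkl","rb")); R=np.load("hold2.npz")["R"]; o=np.array([.618,.0663])
g=c["img"]; 
for j in(.055,.0565,.058): print(j,proj(c,np.r_[o+R@[-.0865,.105-j],.055]),proj(c,np.r_[o+R@[-.1505,.105-j],.054]))
# lever dark blob around expected pivot
u,v=proj(c,np.r_[o+R@[-.1,.049],.05]).astype(int)
hsv=g.max(2); m=((hsv[v-30:v+80,u-50:u+50]<90)*255).astype(np.uint8)
n,l,s,ce=cv2.connectedComponentsWithStats(m)
for a,b in zip(s[1:],ce[1:]):
    if a[4]>40: print(a+[u-50,v-30,0,0,0],b+[u-50,v-30])
E
```

```text
time: 23.1
tool_pos: [0.6248, 0.1294, 0.1968]
tool_rot: [-3.126, 0.022, -0.004]
wrist_force: [-0.4, 18.1, -1.5]
grip_width: 0.0005
grip_force: 9.3
time: 23.72
tool_pos: [0.6248, 0.1435, 0.2157]
time: 24.35
time: 24.6
tool_pos: [0.5477, 0.0267, 0.4054]
tool_rot: [-3.141, 0.031, 0.004]
wrist_force: [-0.1, 0.1, 0.5]
grip_width: 0.0004
grip_force: 0.0
area 23.0 42
row 14 yaw -0.2409488468120497 x 0.0215 y -0.122 0.0225 resid 7e-05
row 14 yaw -0.21999221446027747 x 0.0326 y -0.122 0.0225 resid 5e-05
row 14 yaw -0.2128097073054285 x 0.0104 y -0.1221 0.0227 resid 5e-05
0.055 [223.30395496 227.86657343] [228.11744538 287.36276196]
0.0565 [224.83884499 227.86997557] [229.57042948 287.36573863]
0.058 [226.37372173 227.87337768] [231.02340166 287.36871529]
[223 216  14  14  50] [231.48 220.66]
[229 237  15  65 438] [235.67351598 279.36986301]
[ 180  306   96   13 1192] [229.61325503 312.11073826]
```

The stone is straight to about 0.15° and seated. Now the lever: I'll come down on the +y side of the paddle.

```bash
python3 -m jog '[[[255,-0.03,-0.04,0.03,0],[255,-0.06,-0.08,0.06,0],[255,-0.09,-0.12,0.09,0],[255,-0.09,-0.12,0.14,0],[255,-0.09,-0.12,0.18,0]]]'|head -2; python3 -m jog '[[[255,0,0,0.016,0],[255,0,0,0.016,0],[255,0,0.004,0.016,0],[255,0,0.008,0.016,0],[255,0,0.011,0.016,0]]]'
```

```text
time: 25.28
tool_pos: [0.4597, 0.1491, 0.2242]
time: 25.9
tool_pos: [0.4607, 0.136, 0.2113]
tool_rot: [-3.141, 0.035, -0.002]
wrist_force: [0.1, 0.8, -0.5]
grip_width: 0.0008
grip_force: 0.0
```

```bash
python3 -m jog '[[[255,0,0.004,0,0],[255,0,0.008,0,0],[255,0,0.012,0,0],[255,0,0.016,0,0],[255,0.001,0.019,0,0]]]'; python3 -m jog '[[[255,0.001,0.004,0,0],[255,0.002,0.008,0,0],[255,0.003,0.012,0,0],[255,0.005,0.015,0,0],[255,0.006,0.018,0,0]]]'; python3 snap.py scene c12
```

```text
time: 26.52
tool_pos: [0.4609, 0.1173, 0.2104]
tool_rot: [3.141, -0.034, -0.001]
wrist_force: [-0.3, 0.7, 0.4]
grip_width: 0.0004
grip_force: 0.6
time: 27.15
tool_pos: [0.4666, 0.0997, 0.2104]
tool_rot: [-3.141, 0.033, 0.0]
wrist_force: [-0.2, 4.1, -1.7]
grip_width: 0.0005
grip_force: 2.2
```

```bash
python3 -m jog '[[[255,0.0025,0.004,0,0],[255,0.005,0.008,0,0],[255,0.008,0.012,0,0],[255,0.0115,0.0155,0,0],[255,0.015,0.019,0,0]]]'; python3 -m jog '[[[255,0.004,0.003,0,0],[255,0.008,0.006,0,0],[255,0.012,0.008,0,0],[255,0.0165,0.010,0,0],[255,0.021,0.0115,0,0]]]'; python3 -m jog '[[[255,0.004,0.001,0,0],[255,0.009,0.002,0,0],[255,0.014,0.003,0,0],[255,0.018,0.003,0,0],[255,0.018,0.003,0,0]]]'
```

```text
time: 27.82
tool_pos: [0.4805, 0.0809, 0.2103]
tool_rot: [-3.14, 0.031, 0.003]
wrist_force: [-2.5, 6.1, -1.4]
grip_width: 0.0005
grip_force: 2.6
time: 28.45
tool_pos: [0.5009, 0.0676, 0.2102]
tool_rot: [3.14, -0.034, -0.005]
wrist_force: [-2.5, 2.6, -1.2]
grip_width: 0.0005
grip_force: 1.7
time: 29.08
tool_pos: [0.516, 0.0647, 0.2099]
tool_rot: [3.14, -0.033, -0.019]
wrist_force: [-11.1, 3.1, 4.9]
grip_width: 0.0004
grip_force: 5.7
```

```bash
python3 -m jog '[[[255,-0.006,0,0,0],[255,-0.015,0,0,0],[255,-0.03,0,0,0],[255,-0.04,0,-0.04,0],[255,-0.03,0,-0.1,0]]]'; python3 -m jog '[[[255,0.03,0.02,-0.05,0],[255,0.06,0.036,-0.095,0],[255,0.06,0.036,-0.095,0],[255,0.06,0.036,-0.095,0]]]'; python3 snap.py wrist w13; python3 st.py w13.pkl|tail -4
python3 - <<'E'
from h import *
c=pickle.load(open("w13.pkl","rb")); R=np.load("hold2.npz")["R"]; o=np.array([.618,.0663]); g=c["img"].max(2)
H=lambda u,v,z:(R.T@(onz(c,u,v,z)[:2]-o)).round(4)
# dark paddle/lever over the light board & worktop: holder box x -.16..-.07, y -.06..0.07
q=np.array([proj(c,np.r_[o+R@[x,y],.05]) for x,y in((-.16,-.06),(-.068,-.06),(-.068,.075),(-.16,.075))]).astype(int)
m=np.zeros_like(g); cv2.fillConvexPoly(m,q,255); m=cv2.bitwise_and(m,((g<90)*255).astype(np.uint8))
n,l,s,ce=cv2.connectedComponentsWithStats(m)
for i in range(1,n):
    if s[i,4]>25:
        vx,vy=cv2.fitLine(np.argwhere(l==i)[:,::-1].astype(np.float32),2,0,.01,.01)[:2,0]
        b=ce[i]; a1=H(*b,.05); a2=H(b[0]+10*vx,b[1]+10*vy,.05); dd=a2-a1
        print(s[i],a1,"dir deg",np.degrees(np.arctan2(dd[1],dd[0])).round(1))
E
```

```text
time: 29.7
tool_pos: [0.4889, 0.0648, 0.3104]
tool_rot: [3.139, -0.034, -0.006]
wrist_force: [1.5, 0.4, -0.5]
grip_width: 0.0007
grip_force: 0.0
time: 30.2
tool_pos: [0.5485, 0.0278, 0.4049]
tool_rot: [3.141, -0.035, -0.001]
wrist_force: [-0.3, 0.5, -0.2]
grip_width: 0.0003
grip_force: 0.0
area 23.5 42
row 14 yaw -0.22962927866998575 x 0.0214 y -0.1221 0.0227 resid 5e-05
row 14 yaw -0.17723782396576324 x 0.0325 y -0.1219 0.0224 resid 5e-05
row 14 yaw -0.15552637751974288 x 0.0103 y -0.1222 0.0228 resid 6e-05
[223 219  86  16 572] [-0.0848 -0.0053] dir deg -93.5
[282 281  34  15 419] [-0.1524 -0.0224] dir deg -87.8
[318 281  18  15 236] [-0.1523 -0.0507] dir deg -87.2st.py:21: RankWarning: Polyfit may be poorly conditioned
  e=np.array(e); f=np.polyfit(*e.T,1); print(n,"yaw deg",-np.degrees(f[0]),"x0",f[1])
st.py:21: RankWarning: Polyfit may be poorly conditioned
  e=np.array(e); f=np.polyfit(*e.T,1); print(n,"yaw deg",-np.degrees(f[0]),"x0",f[1])
```

```bash
python3 - <<'E'
from h import *
c=pickle.load(open("w13.pkl","rb")); R=np.load("hold2.npz")["R"]; o=np.array([.618,.0663]); g=c["img"].max(2)
H=lambda u,v,z:(R.T@(onz(c,u,v,z)[:2]-o)).round(4)
for u in range(222,314,4): print(u,g[208:242:1,u])
for u in(270,290,305): print(H(u,227,.054))
E
```

```text
222 [198 198 197 199 200 200 198 197 196 183 156 113  91  90  97  92  91  98
 111 136 157 168 172 175 172 168 157 135 113  96  99 110 136 163]
226 [199 200 199 199 198 197 198 194 181 150 104  80  85  97  99 102  99  99
 121 148 170 177 177 178 177 178 173 163 138 115  97  96 116 154]
230 [197 199 197 197 196 198 198 198 191 167 127  80  77  89  95  98  95  96
  97  99 104 116 128 134 135 129 117 109  99  96  99 102 126 158]
234 [199 198 200 199 199 199 199 197 200 194 181 153 116  76  60  71  84  93
  96  95  96  94  94  94  94  94  97  96  99 106 127 150 165 179]
238 [199 200 199 200 199 200 199 199 200 200 199 199 197 189 173 140 102  80
  81  92  90  87  91  89  92 102 126 161 183 193 194 194 190 184]
242 [196 198 197 196 198 197 196 198 196 198 198 197 198 196 187 164 115  79
  83  92  90  97  94  92  98 126 163 188 196 199 197 194 187 186]
246 [200 202 199 199 199 200 198 199 200 200 200 202 199 198 192 165 120  86
  89  91  95  89  96  95 102 127 166 190 199 199 198 197 189 186]
250 [133 136 137 136 139 141 143 143 144 147 147 148 149 149 142 119  93  73
  83  92  95  91  95  
[... 1542 characters left out ...]
  34  36
  41  44  43  39  41  40  36  55  98 139 166 181 199 203 205 205]
298 [158 160 162 165 166 170 169 167 164 162 162 146 116  64  29  20  31  36
  39  39  44  42  40  36  39  59  97 140 166 180 197 205 205 204]
302 [160 159 163 163 165 168 168 163 164 161 160 147 114  67  31  23  28  33
  40  41  43  36  41  41  33  54  98 140 168 182 197 205 206 205]
306 [160 160 161 163 165 166 168 165 163 163 163 158 136  98  52  34  29  25
  30  33  33  28  33  37  57  99 133 159 172 180 199 204 205 206]
310 [160 161 159 162 165 167 166 162 164 161 165 166 166 168 163 157 155 149
 148 146 147 147 153 158 163 166 165 166 174 180 198 205 205 205]
[-0.0841  0.0054]
[-0.0841 -0.0142]
[-0.0841 -0.0289]
```

The lever is home: it lies along the rail, tilted about 1.5° past parallel, and the stone is unchanged. Nothing is touching the robot, so I'm handing in.

```bash
python3 -c "
from station import bot
print(bot.finish_job())"
```

```text
the job is handed in; nothing more can be done
None
```

The job is handed in: the stone lies perforated face up, straight against the end stop to within about 0.2°, with the jaw pressed on it and the cam lever swung home. The arm took about 30 s of the 72 s allowed; the locked jaw's hold and the bystanders' positions were not measured afterwards.

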